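Pack plug-in modules pins up in a partitioned carton

ROBOT

A 6-joint arm with a two-finger parallel gripper is mounted at the origin on the work surface. World frame = base frame: x ahead of the robot, y to its left, z up, the work surface at z = 0. Lengths are in m, angles in rad, forces in N, time in s.
With the tool pointing down it reaches from about 0.25 to 0.8 m from the base axis. Payload 3.9 kg.
Tool frame: the origin (TCP) lies midway between the tips of the shut fingers; the grasp point (between the pads) lies 19 mm behind it (bot.grip_point_offset is the distance from the TCP to the grasp point, in m); z points along the fingers, y is the line along which they close (so a half turn about z gives the same grasp; the last joint's range is limited). The gripper opens to 85 mm and grips with 20 to 120 N. Pads are 22 mm wide; open, the fingers measure 114 mm over their backs; the gripper's body (76 mm by 85 mm) begins 54 mm behind the grasp point. The pads swing forward as they close: fully open they stand 13 mm farther back than shut.
Start: joints at [-1.207, 0.26, -0.138, 1.173, 0, 1.571], TCP at [0.187, -0.491, 0.231] pointing down, gripper open.
Joint ranges: [-2.78, 2.78], [-0.83, 1.72], [-1.28, 1.37], [-1.9, 2.12], [-1.57, 1.48], [-3.14, 3.14]. Speed limits (rad/s): [2.57, 2.57, 3.14, 3.14, 3.14, 3.14].

INTERFACE

Orientations are given as a unit quaternion [w, x, y, z].
In Python, from workcell import bot gives the robot as it stands. The module is installed in compiled form; this text tells all that it offers.
- The arm moves only by the shell command python3 -m handwheel 'ROWS' [FORCE]. ROWS is text: rows parted by semicolons, each of 7 numbers parted by spaces: the shift along the tool's x, y, z in units of 50 mm (1.0 is 50 mm), then the turn, a rotation vector about the tool's x, y, z in units of 5 degrees (1.0 is 5 degrees), then the closure in counts, from 0 (fully open) to 255 (shut). In form: dx dy dz rx ry rz grip; .... A call has 1 to 12 rows; each row is the pose to reach, as a shift and turn from the pose commanded when the call began, along the tool's axes at that moment; what a row does not reach only later rows make up. A row lasts 1/10 s, in which the tool goes at most 50 mm and 8.59 degrees, less where a joint would pass 70% of its speed; a pose out of reach is approached as far as the arm can. A call with a gripper value outside its range is refused whole. The fingers move at their own pace and stop on an object; FORCE is the grip in N (left out, the last holds). Time passes only in rows, so rows that repeat a pose let the fingers close. It gives the time, the measured TCP pose, the force, the opening and the grip force at its end, in the units of the state.
- bot.read_state(): the state, without advancing time (a new reading comes with each control period).
- bot.grab_frame(name): name is "scene" or "top" or "wrist"; returns the picture (420x560x3 uint8, red, green, blue); there is no depth.
- bot.get_calibration(name): a dict with "vertical_fov" (degrees; the focal length in pixels is half the picture's height over the tangent of half this angle, whatever the lens; pixels are square), "cx", "cy" (the principal point, pixels), "world_from_camera" (4x4, takes a point from camera to world coordinates). Camera axes: x right, y down, z forward; pixel columns grow to the right and rows downward; lengths in m; the calibration is good to about 2 mm. A picture is of the moment at which its call begins: read the wrist's pose just before it. get_calibration takes no time and is no camera call; for the wrist camera it gives the pose at the moment of the call.
- bot.finish_job(): hands the job in; it is judged then, once.
The state is a dict: "t": time; "qpos": joint angles; "qd": joint speeds; "effort": joint torques, N m; "eef_pos": TCP position; "tool_rot": TCP orientation; "force": force on the tool from outside, world axes, zero at the start; "ft_torque": the same for the moment, N m; "grip_width": opening from 0.0 (shut) to 1.0 (fully open); "grip_force": force on a finger pad.
Only numpy, scipy, OpenCV 4.12 (cv2) and the standard library are available. Lean on these libraries where they do the work, as an engineer would, in place of code of your own. Each camera call takes 0.05 s, during which the arm holds its last target. There are 200 camera calls.

TASK

Pack the two loose plug-in modules lying on the bench into the two empty cells of the carton (the cells with a white pad at the bottom), one in each, matching those already packed: standing upright on their plain end with the pins up, yellow stripe facing the carton's red end. Turn them one after the other in the 45 degree rest: lay the module there with its pins upward, let go, take it again by its pin end and pack it before bringing the next. Lower the modules in, do not drop them, leave the packed modules and the jar, tape and meter where they are, and let go of everything.

Things in the scene. Friction and masses are not known exactly. Their poses are not given: they have to be found in the camera images.
- module1: Loose plug-in module, 0.12 to 0.26 kg: black box 36 (x) by 44 (y) by 100 mm (z), origin at its centre. Its +z end is orange (12 mm) and bears four steel pins and a post, 10 mm long; the -z end is plain. Its +x face has a lengthwise yellow stripe, -x is plain. It starts lying on a 44 mm wide face, any yaw; of the two modules one lies stripe up, one stripe down.
- module2: The same kind of module as module1 (same shape, size and axes), also lying loose on the bench.
- module1_stripe (a point): Centre of the yellow-striped +x face of module1, 18 mm from its origin.
- module2_stripe (a point): Centre of the yellow-striped +x face of module2, 18 mm from its origin.
- tray: Cardboard carton, fixed, 204 (x) by 62 (y) by 50 mm high, open on top; origin at the centre of its underside, z up. Four cells in a row, centred at x = -75, -25, 25, 75 mm, each 46 (x) by 54 mm (y) inside; walls and floor 4 mm. The end at +x is red. Packed modules stand 54 to 57 mm above the rim (pins not counted), so they can be held above the walls.
- pad1: White card pad, 40 x 48 x 3 mm, fixed on the floor of one empty cell (which cells are empty varies); origin at the centre of its underside, 4 mm above the bench, in the middle of the cell; its x points to the carton's red end. A module packed here has its origin 57 mm above the bench.
- pad2: White card pad like pad1, in the other empty cell.
- pad1_red_side (a point): Point on the top of pad1, 18 mm from its centre towards the red end: under where the striped face should be.
- pad2_red_side (a point): The same for pad2.
- packed1: The same kind of module as module1 (same shape, size and axes), already packed in one of the cells, upright, pins up, stripe to the red end, standing on the cell floor (origin 54 mm above the bench). Leave it.
- packed2: The same kind of module as module1 (same shape, size and axes), already packed in another cell. Leave it.
- rest: Fixed 45 degree rest, base plate 110 (x) by 70 (y) by 10 mm; origin at the centre of its underside, z up. A rail 32 mm wide (fingers pass beside it), 75 mm long, rises at 45 degrees towards its +x; a blue lip across the low end stands 16 mm square off the rail. A module laid lengthwise on the rail, its end near the lip, its upper part overhanging, stays when let go.
- rest_corner (a point): Middle of the inside corner of rail surface and lip, 35 mm to -x of and 35 mm above the rest's origin. A module with its plain end on the lip has its centre 50 mm up the rail from here and 18 mm square off it.
- rest_seat (a point): Where the centre of a module should be when it lies on the rest against the lip: 50 mm up the rail from rest_corner and 18 mm square off the rail.
- jar: Bystander: jar with blue cap, diameter 56 mm, 75 mm high, origin at the centre of its underside.
- tape: Bystander: roll of amber tape lying flat, diameter 84 mm, 24 mm high, origin at the centre of its underside.
- meter: Bystander: yellow hand meter lying flat, 130 (x) by 75 (y) by 38 mm high, origin at the centre of its underside.
Mind the look-alikes: they are no part of the job. Leave any green or turquoise look-alike of the module2 alone. Several things look just like the rest: the one meant starts farthest to the robot's left.

How it is judged:
On the way, in this order (a step that is already met when the one before it is completed fails the run):
1. a module lies in the rest, pins upward, let go (((distance between module1 and rest_seat below 0.03 m and angle between module1's own z axis and vertical between 0.6 and 1 rad and contact force between the fingers and module1 below 0.1 N) or (distance between module2 and rest_seat below 0.03 m and angle between module2's own z axis and vertical between 0.6 and 1 rad and contact force between the fingers and module2 below 0.1 N))), for 0.2 s.
2. a module stands packed in an empty cell ((((horizontal distance between module1 and pad1 below 0.011 m and horizontal distance between module1_stripe and pad1_red_side below 0.016 m and height (world z) of module1 between 0.05 and 0.063 m and angle between module1's own z axis and vertical below 0.12 rad) or (horizontal distance between module1 and pad2 below 0.011 m and horizontal distance between module1_stripe and pad2_red_side below 0.016 m and height (world z) of module1 between 0.05 and 0.063 m and angle between module1's own z axis and vertical below 0.12 rad)) or ((horizontal distance between module2 and pad1 below 0.011 m and horizontal distance between module2_stripe and pad1_red_side below 0.016 m and height (world z) of module2 between 0.05 and 0.063 m and angle between module2's own z axis and vertical below 0.12 rad) or (horizontal distance between module2 and pad2 below 0.011 m and horizontal distance between module2_stripe and pad2_red_side below 0.016 m and height (world z) of module2 between 0.05 and 0.063 m and angle between module2's own z axis and vertical below 0.12 rad)))), for 0.2 s.
3. the other module lies in the rest, pins upward, let go, the first still packed ((((distance between module1 and rest_seat below 0.03 m and angle between module1's own z axis and vertical between 0.6 and 1 rad and contact force between the fingers and module1 below 0.1 N) and ((horizontal distance between module2 and pad1 below 0.011 m and horizontal distance between module2_stripe and pad1_red_side below 0.016 m and height (world z) of module2 between 0.05 and 0.063 m and angle between module2's own z axis and vertical below 0.12 rad) or (horizontal distance between module2 and pad2 below 0.011 m and horizontal distance between module2_stripe and pad2_red_side below 0.016 m and height (world z) of module2 between 0.05 and 0.063 m and angle between module2's own z axis and vertical below 0.12 rad))) or ((distance between module2 and rest_seat below 0.03 m and angle between module2's own z axis and vertical between 0.6 and 1 rad and contact force between the fingers and module2 below 0.1 N) and ((horizontal distance between module1 and pad1 below 0.011 m and horizontal distance between module1_stripe and pad1_red_side below 0.016 m and height (world z) of module1 between 0.05 and 0.063 m and angle between module1's own z axis and vertical below 0.12 rad) or (horizontal distance between module1 and pad2 below 0.011 m and horizontal distance between module1_stripe and pad2_red_side below 0.016 m and height (world z) of module1 between 0.05 and 0.063 m and angle between module1's own z axis and vertical below 0.12 rad))))), for 0.2 s.
At the end, for the whole second after the job is handed in: Each loose module stands on the white pad of its own cell: centre within 11 mm of the pad's centre, upright within 0.12 rad with the pins up, centre 50 to 63 mm above the bench, the striped face's centre within 16 mm (seen from above) of the pad's red-side point, at rest ((((horizontal distance between module1 and pad1 below 0.011 m and horizontal distance between module1_stripe and pad1_red_side below 0.016 m and height (world z) of module1 between 0.05 and 0.063 m and angle between module1's own z axis and vertical below 0.12 rad) and (horizontal distance between module2 and pad2 below 0.011 m and horizontal distance between module2_stripe and pad2_red_side below 0.016 m and height (world z) of module2 between 0.05 and 0.063 m and angle between module2's own z axis and vertical below 0.12 rad)) or ((horizontal distance between module1 and pad2 below 0.011 m and horizontal distance between module1_stripe and pad2_red_side below 0.016 m and height (world z) of module1 between 0.05 and 0.063 m and angle between module1's own z axis and vertical below 0.12 rad) and (horizontal distance between module2 and pad1 below 0.011 m and horizontal distance between module2_stripe and pad1_red_side below 0.016 m and height (world z) of module2 between 0.05 and 0.063 m and angle between module2's own z axis and vertical below 0.12 rad))) and linear speed of each of module1, module2 below 0.02 m/s); the robot touches nothing.
It fails at once if an already packed module is shifted by over 15 mm or tipped (distance of any of packed1, packed2 from where it was at the start of the episode above 0.015 m or angle between any of packed1, packed2's own z axis and vertical above 0.2 rad).
It fails at once if the jar, tape or meter is pushed away (over 20 mm) (distance of any of jar, tape, meter from where it was at the start of the episode above 0.02 m).
It fails at once if a module is dropped into a cell (over 0.7 m/s close above a pad) (((horizontal distance between module1 and pad1 below 0.03 m or horizontal distance between module1 and pad2 below 0.03 m) and height (world z) of module1 below 0.11 m and linear speed of module1 above 0.7 m/s) or ((horizontal distance between module2 and pad1 below 0.03 m or horizontal distance between module2 and pad2 below 0.03 m) and height (world z) of module2 below 0.11 m and linear speed of module2 above 0.7 m/s)).
It also fails if it takes over 72 s, if anything falls off the work surface, if the arm or the gripper's body presses on something with over 40 N, if the wrist force passes 120 N, or if a joint passes its speed limit or range.

## Working session

There is one attempt and no reset: what is moved stays moved. The work goes in short steps, Python scripts to look and compute and a shell command to move; the robot and the scene stay as the last step left them, time stands still between calls to the robot, and variables do not carry over. Pictures are saved under pics/ and viewed, at most 10 in all, crops included, and the job is handed in when it is done.

```bash
mkdir -p pics; python3 - <<'E'
from workcell import bot
import cv2,numpy as np
s=bot.read_state();print(s)
for n in("top","scene"):
    f=bot.grab_frame(n);cv2.imwrite(f"pics/{n}0.png",f[...,::-1]);c=bot.get_calibration(n);print(n,c)
print(bot.get_calibration("wrist"))
E
```

```text
{'t': 0.0, 'qpos': array([-1.20699416e+00,  2.60655864e-01, -1.39354370e-01,  1.17268359e+00,
       -6.39272529e-06,  1.57079914e+00]), 'qd': array([ 0.00085826, -0.00128486,  0.00010939,  0.00037482, -0.00134753,
       -0.00042436]), 'effort': array([-7.53580571e-04, -4.05675995e+01,  2.53923637e+01,  1.84673164e-02,
       -2.34918471e-04,  7.26892722e-06]), 'eef_pos': array([ 0.18657208, -0.49001786,  0.23048521]), 'tool_rot': array([-9.32516873e-04,  9.83501376e-01,  1.80898157e-01, -1.74773123e-04]), 'force': array([0.27896462, 1.08337739, 0.44861   ]), 'ft_torque': array([ 0.04106587, -0.02616327,  0.0379047 ]), 'grip_force': 0.0, 'grip_width': 0.9971578142434245}
top {'vertical_fov': 56.16091199143947, 'cx': 284.95504644059696, 'cy': 205.00469271894227, 'world_from_camera': array([[-0.01764112, -0.99128506,  0.13054776,  0.4208364 ],
       [-0.9998318 ,  0.01683478, -0.00727769, -0.04888632],
       [ 0.00501653, -0.13065418, -0.99141531,  0.92905464],
       [ 0.        ,  0.        ,  0.        ,  1.        ]])}
scene {'vertical_fov': 53.66587335212727, 'cx': 286.31981705760097, 'cy': 202.61767792190852, 'world_from_camera': array([[-0.64171738,  0.58863705, -0.49163525,  1.00996269],
       [ 0.76671286,  0.47673837, -0.42996734,  0.32072117],
       [-0.01871332, -0.65286059, -0.75724689,  0.75982737],
       [ 0.        ,  0.        ,  0.        ,  1.        ]])}
{'vertical_fov': 71.35611420681619, 'cx': 280.85032089489914, 'cy': 208.37485067059293, 'world_from_camera': array([[ 0.35606119, -0.88506686, -0.29979506,  0.26455564],
       [-0.93446137, -0.33776771, -0.11267171, -0.46073458],
       [-0.0015391 ,  0.32026492, -0.94732677,  0.37179233],
       [ 0.        ,  0.        ,  0.        ,  1.        ]])}
```

View pics/top0.png

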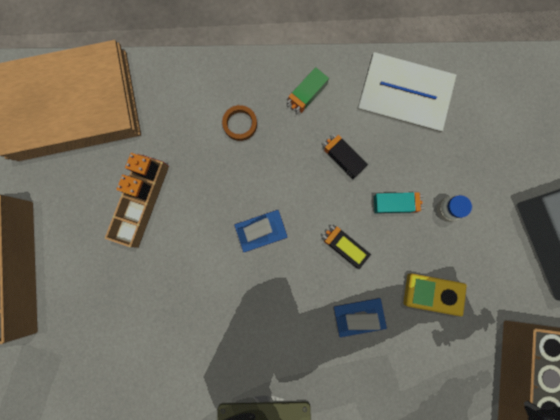

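View pics/scene0.png

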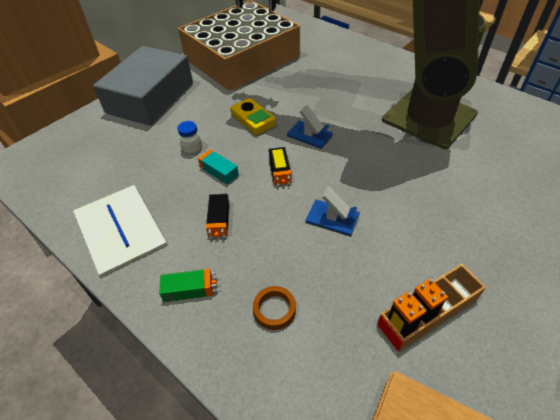

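Top view: the loose modules are the stripe-up one at (347,247) and the stripe-down one at (346,157). Their look-alikes, to be left alone, are green (308,90) and turquoise (398,203). The rests are at (261,231) and (360,318). The left one, (261,231), is the one meant. The carton is at (137,200), with its pads at (133,212) and (125,232), and the red end at the top. A close crop should confirm this.

```bash
cat > h.py <<'E'
import cv2,numpy as np
from workcell import bot
def ray(c,uv,H=420):
    f=H/2/np.tan(np.radians(c["vertical_fov"])/2);M=np.array(c["world_from_camera"])
    d=M[:3,:3]@np.array([(uv[0]-c["cx"])/f,(uv[1]-c["cy"])/f,1]);return M[:3,3],d
def onz(c,uv,z):
    o,d=ray(c,uv);return (o+d*(z-o[2])/d[2])[:3]
def px(c,p):
    f=210/np.tan(np.radians(c["vertical_fov"])/2);M=np.linalg.inv(np.array(c["world_from_camera"]))
    q=M[:3,:3]@np.array(p)+M[:3,3];return np.array([c["cx"]+f*q[0]/q[2],c["cy"]+f*q[1]/q[2]])
def tri(c1,u1,c2,u2):
    o1,d1=ray(c1,u1);o2,d2=ray(c2,u2);A=np.stack([d1,-d2],1);s=np.linalg.lstsq(A,o2-o1,rcond=None)[0]
    a,b=o1+d1*s[0],o2+d2*s[1];return (a+b)/2,np.linalg.norm(a-b)
E
python3 - <<'E'
from h import *
t=cv2.imread("pics/top0.png");s=cv2.imread("pics/scene0.png")
ct=bot.get_calibration("top")
def cr(im,x,y,w,h,W=400,H=300):return cv2.resize(im[y:y+h,x:x+w],(W,H),interpolation=cv2.INTER_CUBIC)
cv2.imwrite("pics/crop1.png",np.vstack([np.hstack([cr(t,220,200,80,60),cr(s,293,175,80,60)]),np.hstack([cr(t,97,145,80*6//5,60*6//5*0+72+40) if 0 else cr(t,85,145,140,105),cr(t,300,130,180,135)])]))
hsv=cv2.cvtColor(t,cv2.COLOR_BGR2HSV)
for n,lo,hi in(("orange",(3,150,120),(14,255,255)),("yellow",(25,170,130),(34,255,255)),("blue",(105,120,60),(125,255,255)),("white",(0,0,190),(180,40,255)),("black",(0,0,0),(180,255,45))):
    m=cv2.inRange(hsv,lo,hi);N,l,st,ce=cv2.connectedComponentsWithStats(m)
    for i in range(1,N):
        if 60<st[i,4]<3000:
            r=cv2.minAreaRect(np.argwhere(l==i)[:,::-1].astype(np.float32));print(n,st[i,4],np.round(ce[i],1),np.round(r[1],1),round(r[2],1),onz(ct,ce[i],.036).round(3)[:2])
E
```

```text
orange 230 [239.4 121.1] [31.1 31.1] 45.0 [0.739 0.048]
yellow 311 [350.6 249.4] [28.9 10.9] 39.8 [ 0.435 -0.202]
yellow 85 [415.6 279.5] [17. 12.] 0.0 [ 0.365 -0.345]
blue 118 [408.7  90.1] [55.8  2.1] 15.5 [ 0.81  -0.355]
blue 395 [459.7 206. ] [20. 22.] 90.0 [ 0.529 -0.456]
blue 861 [262.2 231.2] [28.8 45.5] 71.6 [ 0.479 -0.003]
blue 830 [357.6 314.3] [30.6 47.2] 79.6 [ 0.292 -0.212]
black 730 [346.8 158.8] [36.1 19.8] 45.0 [ 0.644 -0.201]
black 159 [150.2 171.2] [14.6 22.7] 55.5 [0.622 0.254]
black 137 [143.7 191. ] [ 8.4 16.5] 21.0 [0.576 0.268]
black 1988 [543.  239.7] [103.7  28.1] 71.6 [ 0.449 -0.64 ]
black 220 [346.6 250. ] [37.  18.7] 38.7 [ 0.434 -0.193]
black 180 [448.6 297. ] [14.8 13.4] 45.0 [ 0.326 -0.416]
black 202 [552.  347.3] [15. 15.] 90.0 [ 0.214 -0.635]
black 483 [247.6 411.9] [48. 17.] -0.0 [0.093 0.032]
black 470 [543.3 412. ] [17. 35.] 90.0 [ 0.081 -0.602]
```

View pics/crop1.png

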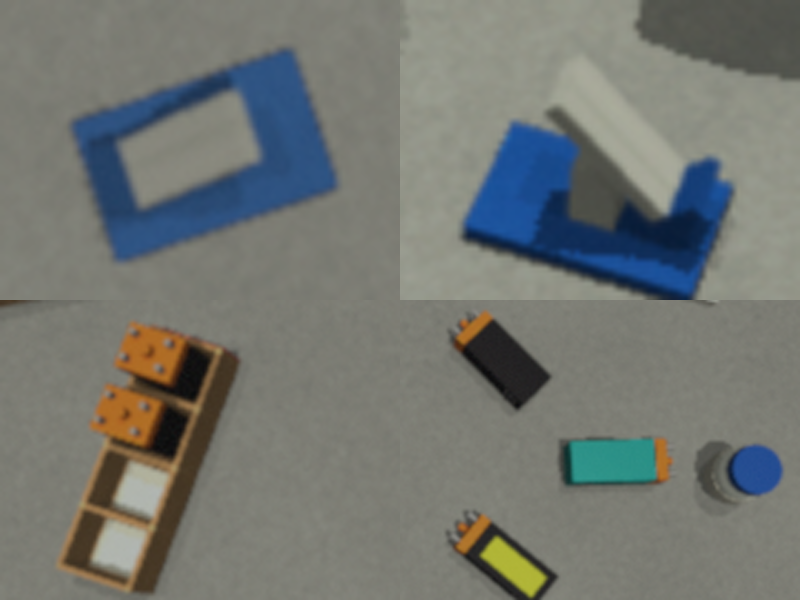

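The crop shows:
- **Rest:** its lip is at the left, crop (95,170), so its rail rises to image right, towards -y.
- **Modules:** the pins of both point up-left, and one stripe faces up while the other faces down.
- **Carton:** the packed modules stand at its upper, red end.

Next I'll fix the geometry and work out the move above the stripe-up module.

```bash
cat >> h.py <<'E'
from scipy.spatial.transform import Rotation as Ro
def rot(yz,y):  # tool z vector, tool y vector -> R
    z=np.array(yz)/np.linalg.norm(yz);y=np.array(y,float);y-=z*(y@z);y/=np.linalg.norm(y);return np.stack([np.cross(y,z),y,z],1)
def goal(R,p):
    s=bot.read_state();q=s["tool_rot"];C=Ro.from_quat([*q[1:],q[0]]).as_matrix()
    d=C.T@(np.array(p)-s["eef_pos"])/.05;r=np.degrees(Ro.from_matrix(C.T@R).as_rotvec())/5
    print("shift",d.round(2),"rot",r.round(2),"| qpos",s["qpos"].round(2),"t",round(s["t"],1),"w",round(s["grip_width"],3))
def ang(a):a=np.radians(a);return np.array([np.cos(a),np.sin(a),0])
UP=np.array([0,0,1.])
E
python3 - <<'E'
from h import *
ct=bot.get_calibration("top");cs=bot.get_calibration("scene")
cor=[(220+a/5,200+b/5) for a,b in((72,125),(290,50),(337,187),(120,262))]
P=np.array([onz(ct,c,.01) for c in cor]);print(P.round(4),P.mean(0));e=P[1]-P[0]+P[2]-P[3];print("rest yaw",np.degrees(np.arctan2(e[1],e[0])),np.linalg.norm(e)/2,np.linalg.norm(P[3]-P[0]))
k=140/400
cor=[(85+a*k,145+b*k) for a,b in((58,568),(131,588),(238,352))]
P=np.array([onz(ct,c,.05) for c in cor]);print("carton",P.round(4));
t=cv2.cvtColor(cv2.imread("pics/top0.png"),cv2.COLOR_BGR2HSV)
goal(rot(-UP,ang(-40)),[.43,-.2,.2])
E
```

```text
[[ 0.4967  0.0634  0.01  ]
 [ 0.5303 -0.0391  0.01  ]
 [ 0.4656 -0.06    0.01  ]
 [ 0.4327  0.0412  0.01  ]] [0.48134072 0.00138099 0.01      ]
rest yaw -71.91623600467983 0.1071134807297637 0.06773522772574431
carton [[0.2425 0.3358 0.05  ]
 [0.227  0.2805 0.05  ]
 [0.4006 0.2041 0.05  ]]
shift [ 6.61 -3.69  0.62] rot [-0.02 -0.01 -5.83] | qpos [-1.21  0.26 -0.14  1.17  0.    1.57] t 0.1 w 1.002
```

```bash
R="6.6 -3.7 0.6 0 0 -5.8 0"; python3 -m handwheel '6.6 -3.7 0.6 0 0 -5.8 0;6.6 -3.7 0.6 0 0 -5.8 0;6.6 -3.7 0.6 0 0 -5.8 0;6.6 -3.7 0.6 0 0 -5.8 0;6.6 -3.7 0.6 0 0 -5.8 0;6.6 -3.7 0.6 0 0 -5.8 0;6.6 -3.7 0.6 0 0 -5.8 0;6.6 -3.7 0.6 0 0 -5.8 0;6.6 -3.7 0.6 0 0 -5.8 0;6.6 -3.7 0.6 0 0 -5.8 0;6.6 -3.7 0.6 0 0 -5.8 0;6.6 -3.7 0.6 0 0 -5.8 0' 40
python3 - <<'E'
from h import *
cw=bot.get_calibration("wrist");f=bot.grab_frame("wrist");np.save("w1.npy",np.array(cw["world_from_camera"]));t=bot.grab_frame("top")
cv2.imwrite("pics/w1.png",f[...,::-1]);cv2.imwrite("pics/t1.png",t[...,::-1])
ct=bot.get_calibration("top")
cv2.imwrite("pics/w1c.png",np.vstack([f[...,::-1]]))
print(bot.read_state()["qpos"])
b=cv2.resize(t[145:255,90:180][...,::-1],None,fx=5,fy=5,interpolation=cv2.INTER_CUBIC);cv2.imwrite("pics/carton.png",b)
hsv=cv2.cvtColor(f,cv2.COLOR_RGB2HSV)
for n,lo,hi in(("orange",(3,150,100),(16,255,255)),("yellow",(25,150,100),(34,255,255)),("black",(0,0,0),(180,255,50))):
    m=cv2.inRange(hsv,lo,hi);N,l,st,ce=cv2.connectedComponentsWithStats(m)
    for i in range(1,N):
        if st[i,4]>300:
            r=cv2.boxPoints(cv2.minAreaRect(np.argwhere(l==i)[:,::-1].astype(np.float32)));print(n,st[i,4],r.round().tolist(),[onz(cw,c,.036)[:2].round(3).tolist() for c in r])
E
```

```text
t: 1.3
eef_pos: [0.4286, -0.2012, 0.2013]
tool_rot: [-0.0, 0.907, 0.42, -0.0]
force: [0.3, 0.7, -0.5]
grip_width: 0.999
grip_force: 0.0
[-4.38699515e-01  1.88464998e-01 -3.13838740e-01  1.06846231e+00
 -1.40134716e-04  1.83499940e+00]
orange 589 [[266.0, 141.0], [266.0, 120.0], [308.0, 120.0], [308.0, 141.0]] [[0.451, -0.152], [0.465, -0.136], [0.497, -0.163], [0.484, -0.18]]
orange 383 [[419.0, 230.0], [463.0, 213.0], [469.0, 229.0], [425.0, 246.0]] [[0.519, -0.338], [0.567, -0.352], [0.563, -0.374], [0.514, -0.36]]
yellow 1381 [[275.0, 155.0], [299.0, 155.0], [299.0, 214.0], [275.0, 214.0]] [[0.449, -0.169], [0.468, -0.185], [0.427, -0.235], [0.406, -0.218]]
yellow 1618 [[274.0, 317.0], [318.0, 290.0], [360.0, 360.0], [316.0, 387.0]] [[0.316, -0.322], [0.382, -0.327], [0.357, -0.45], [0.283, -0.449]]
black 5812 [[413.0, 91.0], [441.0, -16.0], [500.0, -0.0], [472.0, 107.0]] [[0.592, -0.209], [0.657, -0.15], [0.692, -0.194], [0.629, -0.259]]
black 1144 [[267.0, 142.0], [307.0, 142.0], [307.0, 220.0], [267.0, 220.0]] [[0.451, -0.153], [0.483, -0.18], [0.429, -0.247], [0.395, -0.218]]
black 488 [[-5.0, 243.0], [8.0, 231.0], [49.0, 281.0], [36.0, 292.0]] [[0.137, -0.036], [0.161, -0.038], [0.143, -0.107], [0.117, -0.106]]
black 43163 [[-0.0, 266.0], [559.0, 266.0], [559.0, 419.0], [0.0, 419.0]] [[0.115, -0.057], [0.621, -0.486], [0.516, -0.729], [-0.108, -0.2]]
```

View pics/w1.png

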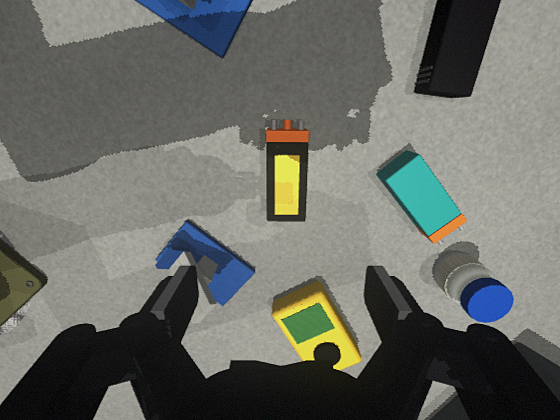

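View pics/carton.png

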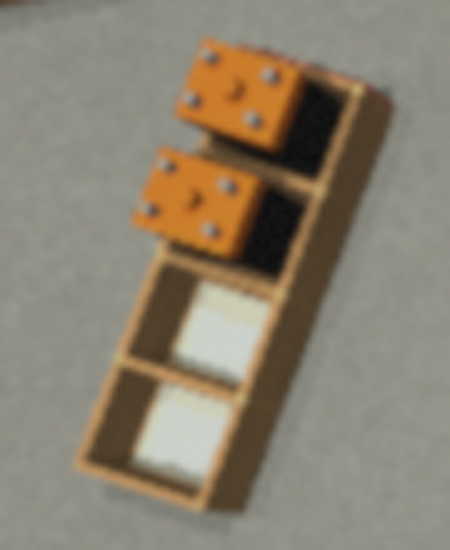

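The wrist view shows the stripe-up module at about (287,178), pins to the top. Its black face is 86 mm long and 44.7 mm wide, which matches. In the carton crop, the rim corners are at (77,466), (208,508) and (362,85).

```bash
python3 - <<'E'
from h import *
ct=bot.get_calibration("top")
P=[onz(ct,(90+a/5,145+b/5),.05) for a,b in((77,466),(208,508),(362,85))]
e=P[2]-P[1];x=e/np.linalg.norm(e);print("carton",np.round(P,4),"len",np.linalg.norm(e),np.linalg.norm(P[0]-P[1]),"yaw",np.degrees(np.arctan2(x[1],x[0])), "org",((P[0]+P[2])/2).round(4))
o=(P[0]+P[2])/2
for k in(-.075,-.025):print("cell",(o+x*k).round(4), px(ct,[*(o+x*k)[:2],.007]).round(1))
goal(rot(-UP,ang(-40)),[.4434,-.195,.005])
E
```

```text
carton [[0.469  0.345  0.05  ]
 [0.4493 0.2863 0.05  ]
 [0.6403 0.2225 0.05  ]] len 0.20131917700423668 0.06191720165077235 yaw -18.466466345301736 org [0.5546 0.2838 0.05  ]
cell [0.4835 0.3075 0.05  ] [130.  232.6]
cell [0.5309 0.2917 0.05  ] [137.4 212.3]
shift [0.28 0.14 3.93] rot [ 0.    0.   -0.05] | qpos [-0.44  0.19 -0.31  1.07 -0.    1.83] t 1.4 w 1.001
```

```bash
python3 -m handwheel '0.28 0.14 1 0 0 0 0;0.28 0.14 2 0 0 0 0;0.28 0.14 3 0 0 0 0;0.28 0.14 3.6 0 0 0 0;0.28 0.14 3.93 0 0 0 0;0.28 0.14 3.93 0 0 0 0;0.28 0.14 3.93 0 0 0 255;0.28 0.14 3.93 0 0 0 255;0.28 0.14 3.93 0 0 0 255;0.28 0.14 3.93 0 0 0 255;0.28 0.14 3.93 0 0 0 255;0.28 0.14 3.93 0 0 0 255' 50
python3 - <<'E'
from h import *
print(bot.read_state()["qpos"].round(3))
d=ang(-72);o=np.array([.4813,.0014,0])
u=(d+UP)/2**.5;n=(UP-d)/2**.5
seat=o-.035*d+.035*UP+.05*u+.018*n
print("seat",seat.round(4))
E
```

```text
t: 2.6
eef_pos: [0.4449, -0.1947, 0.0064]
tool_rot: [0.001, 0.907, 0.421, 0.001]
force: [-0.9, -0.5, 6.9]
grip_width: 0.505
grip_force: 52.7
[-0.412  0.407 -0.591  0.57  -0.     1.859]
seat [0.4775 0.0132 0.0831]
```

```bash
python3 -m handwheel '0 0 -0.6 0 0 0 255;0 0 -1.6 0 0 0 255;0 0 -2.6 0 0 -17 255;0 0 -3.6 0 0 -17 255;0 0 -3.9 0 0 -17 255;0 0 -3.9 0 0 -17 255;0 0 -3.9 0 0 -17 255;0 0 -3.9 0 0 -17 255;0 0 -3.9 0 0 -17 255;0 0 -3.9 0 0 -17 255;0 0 -3.9 0 0 -17 255;0 0 -3.9 0 0 -17 255' 50
python3 -m handwheel '0 0 0 0 0 -20 255;0 0 0 0 0 -20 255;0 0 0 0 0 -20 255;0 0 0 0 0 -20 255;0 0 0 0 0 -20 255;0 0 0 0 0 -20 255;0 0 0 0 0 -20 255;0 0 0 0 0 -20 255;0 0 0 0 0 -20 255;0 0 0 0 0 -20 255;0 0 0 0 0 -20 255;0 0 0 0 0 -20 255' 50
cat >> h.py <<'E'
D=ang(-72);O=np.array([.4813,.0014,0]);U=(D+UP)/2**.5;N=(UP-D)/2**.5
SEAT=O-.035*D+.035*UP+.05*U+.018*N
E
python3 - <<'E'
from h import *
R=rot(D-UP,ang(198));goal(R,SEAT+.07*N+.005*U-.0116*N)
E
```

```text
t: 3.8
eef_pos: [0.4435, -0.194, 0.2]
tool_rot: [0.0, 0.381, 0.924, -0.0]
force: [-0.4, 0.2, -2.3]
grip_width: 0.512
grip_force: 52.4
t: 5.0
eef_pos: [0.4434, -0.194, 0.2]
tool_rot: [-0.0, -0.463, 0.887, -0.0]
force: [-0.3, 0.5, -1.7]
grip_width: 0.507
grip_force: 52.4
shift [-4.24  2.41  1.44] rot [  4.15   8.34 -10.01] | qpos [-0.41  0.21 -0.29  1.07 -0.   -1.37] t 5.0 w 0.507
```

```bash
python3 -m handwheel '-4.24 2.41 0 4.15 8.34 -10 255;-4.24 2.41 0 4.15 8.34 -10 255;-4.24 2.41 0 4.15 8.34 -10 255;-4.24 2.41 0 4.15 8.34 -10 255;-4.24 2.41 0 4.15 8.34 -10 255;-4.24 2.41 0 4.15 8.34 -10 255;-4.24 2.41 0 4.15 8.34 -10 255;-4.24 2.41 0 4.15 8.34 -10 255;-4.24 2.41 0 4.15 8.34 -10 255;-4.24 2.41 1.44 4.15 8.34 -10 255;-4.24 2.41 1.44 4.15 8.34 -10 255;-4.24 2.41 1.44 4.15 8.34 -10 255' 50
python3 - <<'E'
from h import *
R=rot(D-UP,ang(198));goal(R,SEAT+.001*N+.004*U-.0116*N)
f=bot.grab_frame("scene");t=bot.grab_frame("top")
a=cv2.resize(f[130:280,240:440],(600,450));b=cv2.resize(t[180:330,200:267],(200,450))
cv2.imwrite("pics/r1.png",np.hstack([a,b])[...,::-1])
E
```

```text
t: 6.2
eef_pos: [0.466, 0.0475, 0.1259]
tool_rot: [0.227, 0.746, -0.546, 0.307]
force: [-0.5, -1.8, -1.9]
grip_width: 0.503
grip_force: 52.2
shift [-0.01 -0.02  1.33] rot [ 0.09  0.02 -0.05] | qpos [ 0.58  0.41 -0.5   0.93 -0.75 -1.19] t 6.2 w 0.503
```

View pics/r1.png

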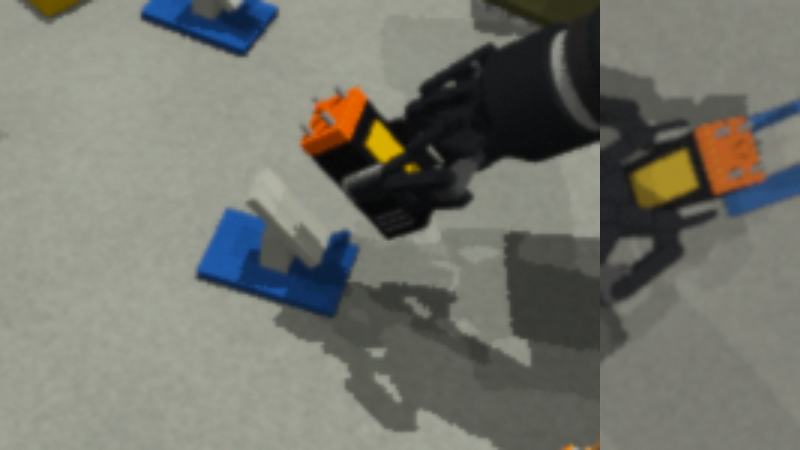

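Module and rail look parallel, with the pins up and the plain end towards the lip. I'll lower it now and watch the force.

```bash
python3 -m handwheel '0 0 0.5 0 0 0 255;0 0 0.9 0 0 0 255;0 0 1.15 0 0 0 255;0 0 1.25 0 0 0 255;0 0 1.3 0 0 0 255;0 0 1.32 0 0 0 255;0 0 1.32 0 0 0 255' 50
```

```text
t: 7.0
eef_pos: [0.4821, 0.0046, 0.0818]
tool_rot: [0.225, 0.746, -0.545, 0.309]
force: [-0.8, 0.4, -2.9]
grip_width: 0.504
grip_force: 52.4
```

```bash
python3 -m handwheel '0 0 0.04 0 0 0 255;0 0 0.04 0 0 0 255'; python3 -m handwheel '0 0 0.04 0 0 0 255;0 0 0.04 0 0 0 255';
```

```text
t: 7.2
eef_pos: [0.482, 0.003, 0.0798]
tool_rot: [0.225, 0.746, -0.545, 0.309]
force: [-0.3, 0.1, -2.4]
grip_width: 0.505
grip_force: 52.4
t: 7.4
eef_pos: [0.4824, 0.0022, 0.0789]
tool_rot: [0.225, 0.746, -0.545, 0.309]
force: [-4.6, 7.3, 4.6]
grip_width: 0.51
grip_force: 53.7
```

Contact with the rail. Now release and back off.

```bash
python3 -m handwheel '0 0 0 0 0 0 150;0 0 0 0 0 0 80;0 0 0 0 0 0 0;0 0 0 0 0 0 0;0 0 0 0 0 0 0;0 0 0 0 0 0 0;0 0 -0.6 0 0 0 0;0 0 -1.6 0 0 0 0;0 0 -2.6 0 0 0 0;0 0 -2.6 0 0 0 0'
python3 - <<'E'
from h import *
t=bot.grab_frame("top");f=bot.grab_frame("scene")
cs=bot.get_calibration("scene");ct=bot.get_calibration("top")
for n,im,c in(("top",t,ct),("scene",f,cs)):
    h=cv2.cvtColor(im,cv2.COLOR_RGB2HSV);m=cv2.inRange(h,(22,150,100),(34,255,255));N_,l,st,ce=cv2.connectedComponentsWithStats(m)
    e=px(c,SEAT+.018*N);i=min((i for i in range(1,N_) if st[i,4]>15),key=lambda i:np.hypot(*(ce[i]-e)));print(n,"stripe",ce[i].round(1),st[i,4],"expected face centre",e.round(1))
a=cv2.resize(f[130:280,240:440],(600,450));b=cv2.resize(t[180:330,200:267],(200,450))
cv2.imwrite("pics/r2.png",np.hstack([a,b])[...,::-1])
E
```

```text
t: 8.4
eef_pos: [0.4566, 0.0935, 0.1737]
tool_rot: [0.222, 0.747, -0.545, 0.311]
force: [0.6, 0.3, -0.6]
grip_width: 1.002
grip_force: 0.0
top stripe [245.1 233.3] 271 expected face centre [247.5 232.4]
scene stripe [348.5 195. ] 254 expected face centre [346.8 191.9]
```

View pics/r2.png

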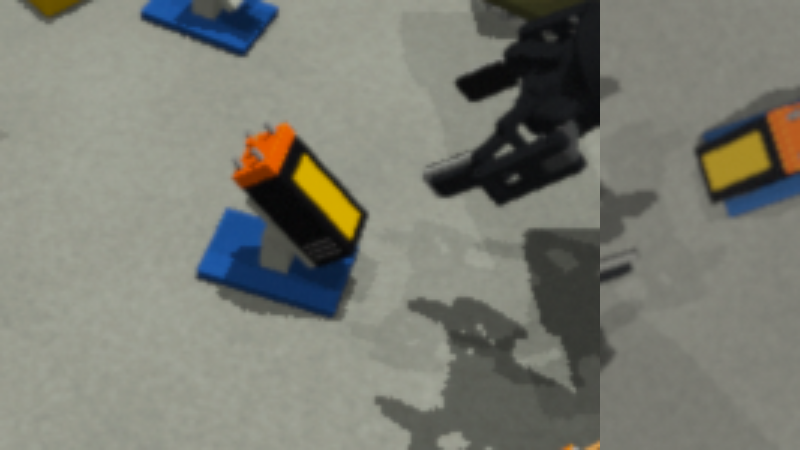

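Module 1 lies in the rest, pins up. Its stripe was seen within a few pixels of the expected place. I'll go over the top now and regrasp by the pin end.

```bash
python3 - <<'E'
from h import *
goal(rot(-UP,ang(198)),SEAT+[.0,.0,.2])
E
```

```text
shift [ 2.73  0.04 -0.46] rot [-0.01 -8.99 -0.05] | qpos [ 0.67  0.39 -0.4   1.12 -0.72 -1.08] t 8.5 w 1.0
```

```bash
python3 -m handwheel '1 0 -1.4 0 0 0 0;2.73 0 -0.46 0 -9 0 0;2.73 0 -0.46 0 -9 0 0;2.73 0 -0.46 0 -9 0 0;2.73 0 -0.46 0 -9 0 0;2.73 0 -0.46 0 -9 0 0;2.73 0 -0.46 0 -9 0 0;2.73 0 -0.46 0 -9 0 0'
python3 -m handwheel '1.84 0 0 0 -9 0 0;1.84 0 0 0 -9 0 0;1.84 0 2.16 0 -9 0 0;1.84 0 2.16 0 -9 0 0;1.84 0 2.16 0 -9 0 0;1.84 0 2.16 0 -9 0 0;1.84 0 2.16 0 -9 0 0;1.84 0 2.16 0 -9 0 0;1.84 0 2.16 0 -9 0 0'
python3 - <<'E'
from h import *
goal(rot(-U,ang(198)),SEAT+.010*U)
cw=bot.get_calibration("wrist");f=bot.grab_frame("wrist");cv2.imwrite("pics/w2.png",f[...,::-1])
for v in(.022,-.022):
  for n in (.018,-.018):print(px(cw,SEAT+.05*U+v*ang(198)+n*N).round(0),end="")
E
```

```text
t: 9.3
eef_pos: [0.4783, 0.0096, 0.2815]
tool_rot: [0.001, 0.806, -0.592, -0.001]
force: [-0.0, -0.8, -0.9]
grip_width: 1.0
grip_force: 0.0
t: 10.2
eef_pos: [0.5068, -0.0744, 0.1761]
tool_rot: [-0.226, 0.747, -0.545, -0.308]
force: [-0.5, 0.4, 0.2]
grip_width: 1.002
grip_force: 0.0
shift [0.   0.03 2.42] rot [-0.05 -0.03 -0.02] | qpos [-0.47  0.68  0.11  1.61  0.53 -2.52] t 10.2 w 1.002
[309. 238.][311. 196.][257. 238.][255. 196.]
```

View pics/w2.png

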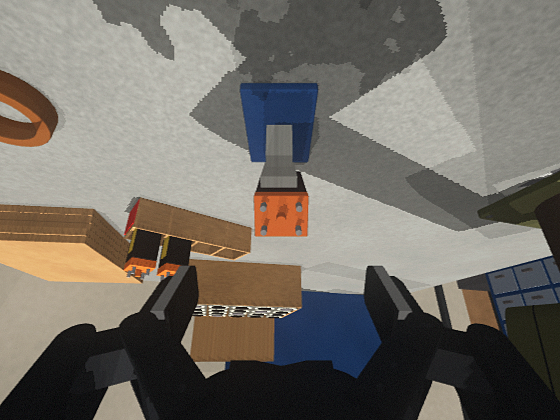

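The orange end face is at (254–308, 193–236), against a prediction of (255–311, 196–238), so it is centred. I'll advance and grip.

```bash
python3 -m handwheel '0 0.03 1 0 0 0 0;0 0.03 1.8 0 0 0 0;0 0.03 2.2 0 0 0 0;0 0.03 2.42 0 0 0 0;0 0.03 2.42 0 0 0 0;0 0.03 2.42 0 0 0 255;0 0.03 2.42 0 0 0 255;0 0.03 2.42 0 0 0 255;0 0.03 2.42 0 0 0 255;0 0.03 2.42 0 0 0 255;0 0.03 2.42 0 0 0 255' 60
python3 -m handwheel '0 0 -0.5 0 0 0 255;0 0 -1 0 0 0 255;0 0 -2 0 0 0 255;0 0 -2 0 0 0 255'
cat >> h.py <<'E'
CX=ang(-18.5);CELL=[np.array([.4835,.3075,0]),np.array([.5309,.2917,0])]
E
python3 - <<'E'
from h import *
goal(rot(-UP,ang(198)),np.array([.50,.05,.25]))
E
```

```text
t: 11.35
eef_pos: [0.4806, 0.005, 0.0902]
tool_rot: [-0.227, 0.746, -0.545, -0.307]
force: [1.7, -3.8, 5.8]
grip_width: 0.507
grip_force: 61.1
t: 11.75
eef_pos: [0.504, -0.0655, 0.1625]
tool_rot: [-0.227, 0.747, -0.546, -0.305]
force: [1.0, 0.8, -2.0]
grip_width: 0.508
grip_force: 62.4
shift [-2.81 -0.63  0.32] rot [-0.11  8.93 -0.07] | qpos [-0.46  0.67  0.06  1.56  0.54 -2.5 ] t 11.8 w 0.508
```

```bash
python3 -m handwheel '-0.8 -0.2 -1.5 0 3 0 255;-2.81 -0.63 0 0 8.93 0 255;-2.81 -0.63 0.32 0 8.93 0 255;-2.81 -0.63 0.32 0 8.93 0 255;-2.81 -0.63 0.32 0 8.93 0 255;-2.81 -0.63 0.32 0 8.93 0 255;-2.81 -0.63 0.32 0 8.93 0 255;-2.81 -0.63 0.32 0 8.93 0 255'
python3 -m handwheel '0 0 0 0 0 20 255;0 0 0 0 0 20 255;0 0 0 0 0 20 255;0 0 0 0 0 20 255;0 0 0 0 0 20 255;0 0 0 0 0 20 255;0 0 0 0 0 20 255;0 0 0 0 0 20 255;0 0 0 0 0 20 255;0 0 0 0 0 20 255;0 0 0 0 0 20 255;0 0 0 0 0 20 255'
python3 - <<'E'
from h import *
goal(rot(-UP,ang(71.5)),[*CELL[1][:2],.22])
E
```

```text
t: 12.55
eef_pos: [0.4966, 0.0528, 0.2469]
tool_rot: [-0.001, 0.807, -0.59, -0.004]
force: [-0.2, -0.5, -1.9]
grip_width: 0.508
grip_force: 62.3
t: 13.75
eef_pos: [0.4974, 0.0512, 0.2467]
tool_rot: [-0.002, -0.062, 0.998, 0.003]
force: [0.7, 0.2, -2.8]
grip_width: 0.51
grip_force: 62.3
shift [-1.26  4.68  0.56] rot [ 0.07 -0.06  5.13] | qpos [ 0.1   0.21 -0.16  1.2   0.01 -0.03] t 13.8 w 0.51
```

```bash
python3 -m handwheel '-1.26 4.68 0.2 0.07 -0.06 5.13 255;-1.26 4.68 0.56 0.07 -0.06 5.13 255;-1.26 4.68 0.56 0.07 -0.06 5.13 255;-1.26 4.68 0.56 0.07 -0.06 5.13 255;-1.26 4.68 0.56 0.07 -0.06 5.13 255;-1.26 4.68 0.56 0.07 -0.06 5.13 255;-1.26 4.68 0.56 0.07 -0.06 5.13 255;-1.26 4.68 0.56 0.07 -0.06 5.13 255'
python3 - <<'E'
from h import *
goal(rot(-UP,ang(71.5)),[*CELL[1][:2],.22])
cw=bot.get_calibration("wrist");np.save("cw3.npy",cw);f=bot.grab_frame("wrist");g=f[...,::-1].copy()
Oc=np.array([.5546,.2838,.05]);CY=ang(71.5)
for sx,sy in((-.102,-.031),(-.102,.031),(-.05,-.027),(-.05,.027),(-.002,-.027),(-.002,.027),(-.098,.027),(-.098,-.027)):
    p=px(cw,Oc+sx*CX+sy*CY);print(sx,sy,p.round(0));cv2.circle(g,tuple(int(v) for v in p.round()),2,(255,0,255),-1)
cv2.imwrite("pics/w3.png",g)
E
```

```text
t: 14.55
eef_pos: [0.5287, 0.2917, 0.2203]
tool_rot: [0.001, 0.158, 0.988, -0.001]
force: [0.2, -0.2, -2.9]
grip_width: 0.501
grip_force: 63.0
shift [-0.04  0.01  0.01] rot [-0.02  0.02  0.07] | qpos [ 0.51  0.4   0.04  1.21 -0.    0.82] t 14.6 w 0.501
-0.102 -0.031 [251. 116.]
-0.102 0.031 [312. 116.]
-0.05 -0.027 [256. 167.]
-0.05 0.027 [307. 167.]
-0.002 -0.027 [257. 209.]
-0.002 0.027 [305. 209.]
-0.098 0.027 [308. 120.]
-0.098 -0.027 [255. 120.]
```

View pics/w3.png

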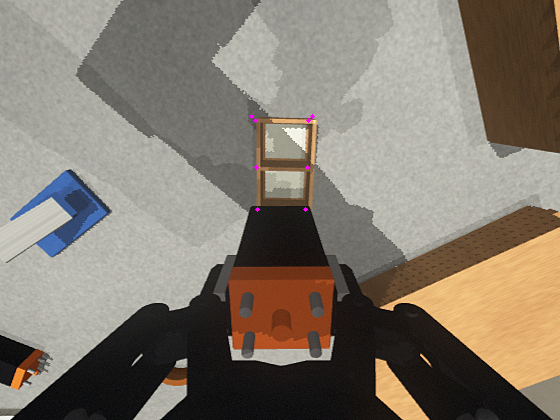

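The wrist view shows the rim's outer corners at about (257,118) and (317,118). Predicted were (251,116) and (312,116), so the carton is some 5 mm further in +y. I'll measure the edges and pads exactly.

```bash
python3 - <<'E'
from h import *
cw=np.load("cw3.npy",allow_pickle=True).item();f=cv2.imread("pics/w3.png");h=cv2.cvtColor(f,cv2.COLOR_BGR2HSV)
m=(cv2.inRange(h,(5,60,40),(22,255,255))>0)
for y in(125,135,145,155,180,190,200):
    xs=[x for x in range(245,330) if m[y,x]];print(y,xs[0],xs[-1],[x for x in xs if x-1 not in xs],[x for x in xs if x+1 not in xs])
ys=[y for y in range(100,215) if m[y,285]];print([y for y in ys if y-1 not in ys],[y for y in ys if y+1 not in ys])
ys=[y for y in range(100,215) if m[y,270]];print([y for y in ys if y-1 not in ys],[y for y in ys if y+1 not in ys])
E
```

```text
125 256 316 [256, 306] [265, 316]
135 256 316 [256, 306] [264, 316]
145 256 315 [256, 306] [264, 315]
155 256 315 [256, 305] [264, 315]
180 257 313 [257, 304] [264, 313]
190 257 312 [257, 303] [264, 312]
200 257 312 [257] [312]
[118, 158, 198] [123, 170, 205]
[117, 158, 198] [123, 170, 205]
```

```bash
python3 - <<'E'
from h import *
cw=np.load("cw3.npy",allow_pickle=True).item()
T=np.array([.5287,.2917,.2203]);X=-CX;Y=ang(71.5)
for dz in(-.06,.04):
  for x in(.018,-.018):
    for y in (-.022,.022):print(dz,x,y,px(cw,T+x*X+y*Y+dz*UP).round(1))
f=cv2.imread("pics/w3.png");h=cv2.cvtColor(f,cv2.COLOR_BGR2HSV)
for y in(207,210,215,240):
  xs=np.where(h[y,200:360,2]<45)[0]+200;print(y,xs.min(),xs.max())
xs=np.where(cv2.inRange(h,(3,180,100),(16,255,255))[:,285])[0];print("orange rows",xs.min(),xs.max())
T=np.array([.5330,.2947,.12]);goal(rot(-UP,ang(71.5)),T)
E
```

```text
-0.06 0.018 -0.022 [250.2 202.5]
-0.06 0.018 0.022 [311.1 202.9]
-0.06 -0.018 -0.022 [251.5 247.5]
-0.06 -0.018 0.022 [309.2 247.9]
0.04 0.018 -0.022 [224.8 278.9]
0.04 0.018 0.022 [335.2 279.6]
0.04 -0.018 -0.022 [229.4 350.2]
0.04 -0.018 0.022 [329.8 350.8]
207 251 308
210 250 309
215 249 311
240 242 320
orange rows 267 348
shift [-0.06  0.09  2.02] rot [-0.02  0.02  0.07] | qpos [ 0.51  0.4   0.04  1.21 -0.    0.82] t 14.6 w 0.509
```

```bash
python3 -m handwheel '-0.04 0.085 0 0 0 0 255;-0.04 0.085 0.8 0 0 0.07 255;-0.04 0.085 1.6 0 0 0.07 255;-0.04 0.085 2 0 0 0.07 255;-0.04 0.085 2.2 0 0 0.07 255;-0.04 0.085 2.35 0 0 0.07 255;-0.04 0.085 2.35 0 0 0.07 255'
python3 - <<'E'
from h import *
g=bot.grab_frame("wrist")[...,::-1];t=bot.grab_frame("top")[...,::-1];s=bot.grab_frame("scene")[...,::-1]
a=cv2.resize(g[100:310,180:390],(400,400));b=cv2.resize(s[220:370,350:500],(400,400))
cv2.imwrite("pics/c1.png",np.hstack([a,b]))
E
```

```text
t: 15.3
eef_pos: [0.5322, 0.2971, 0.1042]
tool_rot: [0.002, 0.16, 0.987, 0.0]
force: [0.8, 0.1, -1.9]
grip_width: 0.507
grip_force: 62.9
```

View pics/c1.png

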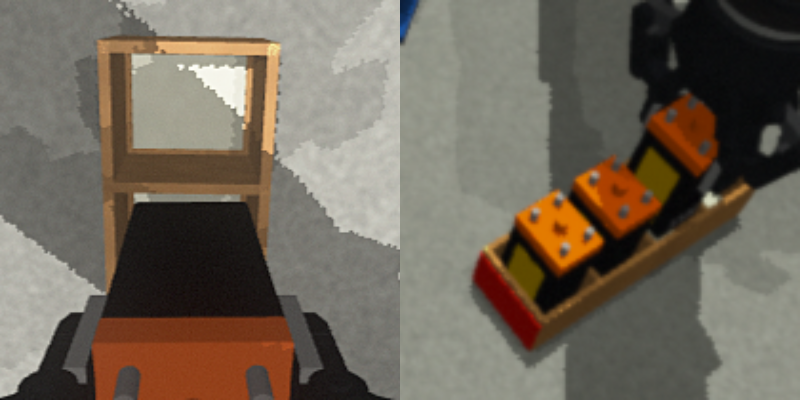

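The module has entered the middle cell without force. It looks centred, with the stripe towards the red end. I'll lower it further.

```bash
python3 -m handwheel '0 0 0.3 0 0 0 255;0 0 0.5 0 0 0 255;0 0 0.64 0 0 0 255;0 0 0.68 0 0 0 255;0 0 0.68 0 0 0 255';python3 -m handwheel '0 0 0.04 0 0 0 255;0 0 0.04 0 0 0 255';python3 -m handwheel '0 0 0.03 0 0 0 255;0 0 0.03 0 0 0 255'
```

```text
t: 15.95
eef_pos: [0.5318, 0.2973, 0.0699]
tool_rot: [0.002, 0.159, 0.987, -0.0]
force: [0.5, 0.5, -2.4]
grip_width: 0.509
grip_force: 63.1
t: 16.15
eef_pos: [0.5325, 0.2977, 0.0686]
tool_rot: [0.002, 0.159, 0.987, 0.0]
force: [0.3, -0.2, -1.4]
grip_width: 0.504
grip_force: 63.1
t: 16.35
eef_pos: [0.5327, 0.2976, 0.0685]
tool_rot: [0.003, 0.159, 0.987, 0.001]
force: [-2.4, -1.0, 7.2]
grip_width: 0.502
grip_force: 64.2
```

Touchdown on the pad. Release and lift off.

```bash
python3 -m handwheel '0 0 0 0 0 0 180;0 0 0 0 0 0 120;0 0 0 0 0 0 60;0 0 0 0 0 0 0;0 0 0 0 0 0 0;0 0 0 0 0 0 0;0 0 -0.5 0 0 0 0;0 0 -1.3 0 0 0 0;0 0 -2.3 0 0 0 0;0 0 -3.2 0 0 0 0;0 0 -3.2 0 0 0 0'
python3 - <<'E'
from h import *
ct=bot.get_calibration("top");h=cv2.cvtColor(bot.grab_frame("top"),cv2.COLOR_RGB2HSV)
cw=bot.get_calibration("wrist");g=bot.grab_frame("wrist");cv2.imwrite("pics/w4.png",g[...,::-1])
hw=cv2.cvtColor(g,cv2.COLOR_RGB2HSV)
for c,hh in((ct,h),(cw,hw)):
  m=cv2.inRange(hh,(3,150,100),(16,255,255));n,l,st,ce=cv2.connectedComponentsWithStats(m)
  print([(ce[i].round(1).tolist(),int(st[i,4]),onz(c,ce[i],.107)[:2].round(4).tolist()) for i in range(1,n) if st[i,4]>60])
print([px(c,[*CELL[1][:2],.107]).round(1) for c in(ct,cw)])
m=cv2.inRange(h,(0,0,0),(180,255,50));n,l,st,ce=cv2.connectedComponentsWithStats(m)
for i in range(1,n):
  if st[i,4]>300 and abs(ce[i,0]-347)<40 and ce[i,1]<220:
    r=cv2.boxPoints(cv2.minAreaRect(np.argwhere(l==i)[:,::-1].astype(np.float32)));print(r.round(1).tolist(),[onz(ct,q,.036)[:2].round(3).tolist() for q in r],onz(ct,ce[i],.036))
# M2 hover: yaw_y 140
goal(rot(-UP,ang(140)),[.62,-.2,.22])
E
```

```text
t: 17.45
eef_pos: [0.5351, 0.2995, 0.2341]
tool_rot: [0.007, 0.159, 0.987, 0.004]
force: [0.2, 0.7, 0.0]
grip_width: 1.002
grip_force: 0.0
[([295.9, 101.6], 102, [0.7563, -0.0829]), ([239.1, 121.6], 338, [0.713, 0.0412]), ([332.7, 141.9], 88, [0.6643, -0.1601]), ([137.6, 163.4], 311, [0.6239, 0.2576]), ([129.2, 184.8], 315, [0.5779, 0.2741]), ([417.6, 201.7], 83, [0.5313, -0.3351]), ([119.3, 206.7], 274, [0.5315, 0.293])]
[([278.0, 199.3], 1573, [0.5332, 0.2975]), ([274.4, 244.2], 1295, [0.5767, 0.2791]), ([274.0, 284.8], 1204, [0.6214, 0.2635]), ([189.7, 350.0], 150, [0.6733, 0.1436]), ([16.2, 371.3], 192, [0.6372, -0.0629]), ([107.0, 407.3], 96, [0.7239, 0.0085])]
[array([120. , 206.9]), array([271.5, 198.9])]
[[327.0, 153.0], [341.0, 139.0], [366.5, 164.5], [352.5, 178.5]] [[0.659, -0.156], [0.692, -0.189], [0.63, -0.246], [0.598, -0.213]] [ 0.64414746 -0.20133058  0.036     ]
shift [-4.8  -8.9   0.16] rot [-1.000e-02  8.000e-02 -1.366e+01] | qpos [ 0.51  0.4   0.07  1.23 -0.    0.83] t 17.6 w 0.999
```

Module 1 stands packed: in the wrist view its top is at (278,199), in line with the packed ones and one cell pitch away. Next is the stripe-down module.

```bash
python3 - <<'E'
from h import *
goal(rot(-UP,ang(133)),[.649,-.197,.2])
E
```

```text
shift [-5.32 -8.67  0.56] rot [-1.000e-02  8.000e-02 -1.226e+01] | qpos [ 0.51  0.4   0.07  1.23 -0.    0.83] t 17.6 w 0.999
```

```bash
python3 -m handwheel '-5.3 -8.7 0 0 0.08 -12.3 0;-5.3 -8.7 0 0 0.08 -12.3 0;-5.3 -8.7 0 0 0.08 -12.3 0;-5.3 -8.7 0 0 0.08 -12.3 0;-5.3 -8.7 0.56 0 0.08 -12.3 0;-5.3 -8.7 0.56 0 0.08 -12.3 0;-5.3 -8.7 0.56 0 0.08 -12.3 0;-5.3 -8.7 0.56 0 0.08 -12.3 0;-5.3 -8.7 0.56 0 0.08 -12.3 0;-5.3 -8.7 0.56 0 0.08 -12.3 0;-5.3 -8.7 0.56 0 0.08 -12.3 0;-5.3 -8.7 0.56 0 0.08 -12.3 0'
python3 - <<'E'
from h import *
cw=bot.get_calibration("wrist");g=bot.grab_frame("wrist");cv2.imwrite("pics/w5.png",g[...,::-1]);hw=cv2.cvtColor(g,cv2.COLOR_RGB2HSV)
e=px(cw,[.649,-.197,.036]);print(e,bot.read_state()["qpos"].round(2))
for n_,lo,hi in(("orange",(3,150,100),(16,255,255)),("black",(0,0,0),(180,255,55))):
  m=cv2.inRange(hw,lo,hi);n,l,st,ce=cv2.connectedComponentsWithStats(m)
  for i in range(1,n):
    if 200<st[i,4]<8000 and np.hypot(*(ce[i]-e))<120:
      r=cv2.boxPoints(cv2.minAreaRect(np.argwhere(l==i)[:,::-1].astype(np.float32)));print(n_,st[i,4],r.round(1).tolist(),[onz(cw,q,.036)[:2].round(3).tolist() for q in r])
E
```

```text
t: 18.75
eef_pos: [0.6453, -0.203, 0.1953]
tool_rot: [-0.004, -0.365, 0.931, 0.001]
force: [-1.0, 0.1, 0.4]
grip_width: 0.999
grip_force: 0.0
[282.40918323 197.7648746 ] [-0.3   0.54  0.22  1.25 -0.   -1.05]
orange 370 [[256.79998779296875, 233.0], [295.0, 231.89999389648438], [295.29998779296875, 243.5], [257.1000061035156, 244.60000610351562]] [[0.698, -0.19], [0.668, -0.16], [0.678, -0.15], [0.709, -0.18]]
black 3295 [[256.0, 149.0], [297.0, 149.0], [297.0, 231.0], [256.0, 231.0]] [[0.629, -0.252], [0.601, -0.221], [0.666, -0.159], [0.697, -0.192]]
```

View pics/w5.png

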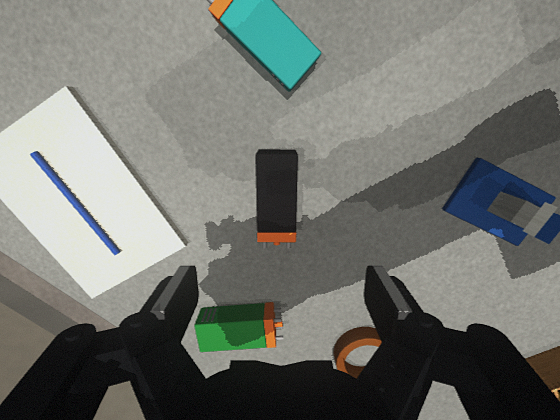

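The stripe-down module is at (256–297, 149–243), plain side up, with the orange end at the bottom. The green (235,327) and turquoise (270,40) look-alikes are clear of it. The orange end puts its centre at (0.655,-0.200).

```bash
python3 - <<'E'
from h import *
goal(rot(-UP,ang(133)),[.655,-.2,.0055])
E
```

```text
shift [-0.18 -0.15  3.81] rot [ 0.06 -0.07 -0.  ] | qpos [-0.3   0.54  0.22  1.25 -0.   -1.05] t 18.8 w 0.997
```

```bash
python3 -m handwheel '-0.18 -0.15 1 0.06 -0.07 0 0;-0.18 -0.15 2 0.06 -0.07 0 0;-0.18 -0.15 3 0.06 -0.07 0 0;-0.18 -0.15 3.5 0.06 -0.07 0 0;-0.18 -0.15 3.8 0.06 -0.07 0 0;-0.18 -0.15 3.8 0.06 -0.07 0 0;-0.18 -0.15 3.8 0.06 -0.07 0 255;-0.18 -0.15 3.8 0.06 -0.07 0 255;-0.18 -0.15 3.8 0.06 -0.07 0 255;-0.18 -0.15 3.8 0.06 -0.07 0 255;-0.18 -0.15 3.8 0.06 -0.07 0 255;-0.18 -0.15 3.8 0.06 -0.07 0 255' 50
```

```text
t: 20.0
eef_pos: [0.6588, -0.1987, 0.0112]
tool_rot: [0.003, -0.368, 0.93, -0.003]
force: [-0.4, 0.4, 7.4]
grip_width: 0.508
grip_force: 54.2
```

```bash
python3 -m handwheel '0 0 -0.6 0 0 0 255;0 0 -1.6 0 0 0 255;0 0 -2.6 0 0 0 255;0 0 -3.6 0 0 9 255;0 0 -3.9 0 0 9 255;0 0 -3.9 0 0 9 255;0 0 -3.9 0 0 9 255;0 0 -3.9 0 0 9 255;0 0 -3.9 0 0 9 255;0 0 -3.9 0 0 9 255'
python3 - <<'E'
from h import *
# module z lies along -tool x ; rail direction must be D : tool y at 18 deg
R=rot(D-UP,ang(18));print((R@[-1,0,0]).round(2),U.round(2))
goal(R,SEAT+.07*N+.005*U-.0116*N)
E
```

```text
t: 21.0
eef_pos: [0.6561, -0.1982, 0.2039]
tool_rot: [0.002, 0.016, 1.0, -0.001]
force: [-0.4, 0.1, -1.8]
grip_width: 0.504
grip_force: 53.1
[ 0.22 -0.67  0.71] [ 0.22 -0.67  0.71]
shift [3.97 4.82 1.5 ] rot [ 5.51 -7.77 13.26] | qpos [-0.29  0.55  0.25  1.27 -0.   -0.26] t 21.0 w 0.504
```

```bash
python3 -m handwheel '3.97 4.82 0 5.5 -7.8 13.3 255;3.97 4.82 0 5.5 -7.8 13.3 255;3.97 4.82 0 5.5 -7.8 13.3 255;3.97 4.82 0 5.5 -7.8 13.3 255;3.97 4.82 0 5.5 -7.8 13.3 255;3.97 4.82 0 5.5 -7.8 13.3 255;3.97 4.82 0 5.5 -7.8 13.3 255;3.97 4.82 0 5.5 -7.8 13.3 255;3.97 4.82 0 5.5 -7.8 13.3 255;3.97 4.82 0.5 5.5 -7.8 13.3 255;3.97 4.82 1.5 5.5 -7.8 13.3 255;3.97 4.82 1.5 5.5 -7.8 13.3 255'
python3 - <<'E'
from h import *
R=rot(D-UP,ang(18))
goal(R,SEAT-.004*N+.0075*U)
E
```

```text
t: 22.2
eef_pos: [0.4628, 0.0485, 0.1212]
tool_rot: [0.307, 0.541, 0.748, -0.23]
force: [-1.9, -1.2, -0.9]
grip_width: 0.501
grip_force: 53.2
shift [-0.15  0.07  1.16] rot [-0.1   0.02  0.08] | qpos [ 0.59  0.42 -0.51  0.92 -0.75  1.95] t 22.2 w 0.501
```

```bash
python3 -m handwheel '-0.15 0.07 0.3 -0.1 0 0.1 255;-0.15 0.07 0.8 -0.1 0 0.1 255;-0.15 0.07 1.05 -0.1 0 0.1 255;-0.15 0.07 1.14 -0.1 0 0.1 255;-0.15 0.07 1.14 -0.1 0 0.1 255';python3 -m handwheel '0 0 0.04 0 0 0 255;0 0 0.04 0 0 0 255';python3 -m handwheel '0 0 0.04 0 0 0 255;0 0 0.04 0 0 0 255'
python3 - <<'E'
from h import *
s=bot.read_state();d=s["eef_pos"]-SEAT;print("U,N,side",(d@U*1e3).round(1),(d@N*1e3).round(1),(d@ang(18)*1e3).round(1))
E
```

```text
t: 22.7
eef_pos: [0.4838, 0.006, 0.0947]
tool_rot: [0.314, 0.547, 0.744, -0.219]
force: [-0.8, 0.1, -1.6]
grip_width: 0.504
grip_force: 53.3
t: 22.9
eef_pos: [0.4846, 0.0056, 0.0925]
tool_rot: [0.315, 0.546, 0.745, -0.219]
force: [-0.5, -1.1, -2.6]
grip_width: 0.507
grip_force: 53.3
t: 23.1
eef_pos: [0.4846, 0.0041, 0.0903]
tool_rot: [0.314, 0.546, 0.745, -0.22]
force: [0.1, -0.5, -1.7]
grip_width: 0.506
grip_force: 53.3
U,N,side 12.7 -2.6 4.0
```

```bash
python3 -m handwheel '0.08 -0.07 0 0 0 0 255;0.08 -0.07 0.06 0 0 0 255;0.08 -0.07 0.06 0 0 0 255';python3 -m handwheel '0 0 0.04 0 0 0 255;0 0 0.04 0 0 0 255';python3 -m handwheel '0 0 0.04 0 0 0 255;0 0 0.04 0 0 0 255'
python3 - <<'E'
from h import *
s=bot.read_state();d=s["eef_pos"]-SEAT;print("U,N,side",(d@U*1e3).round(1),(d@N*1e3).round(1),(d@ang(18)*1e3).round(1))
E
```

```text
t: 23.4
eef_pos: [0.4806, 0.0033, 0.0848]
tool_rot: [0.314, 0.546, 0.745, -0.22]
force: [0.7, -0.3, -2.0]
grip_width: 0.507
grip_force: 53.3
t: 23.6
eef_pos: [0.4809, 0.0031, 0.0845]
tool_rot: [0.314, 0.546, 0.745, -0.22]
force: [-9.3, 12.1, 11.3]
grip_width: 0.502
grip_force: 55.6
t: 23.8
eef_pos: [0.481, 0.003, 0.0845]
tool_rot: [0.314, 0.545, 0.746, -0.219]
force: [-21.0, 25.0, 28.6]
grip_width: 0.503
grip_force: 58.5
U,N,side 8.6 -6.6 0.2
```

Contact, at the height expected. I'll ease off the pressure, release, and back off.

```bash
python3 -m handwheel '0 0 -0.06 0 0 0 255;0 0 -0.06 0 0 0 180;0 0 -0.06 0 0 0 80;0 0 -0.06 0 0 0 0;0 0 -0.06 0 0 0 0;0 0 -0.06 0 0 0 0;0 0 -0.06 0 0 0 0;0 0 -0.6 0 0 0 0;0 0 -1.6 0 0 0 0;0 0 -2.6 0 0 0 0;0 0 -2.6 0 0 0 0'
python3 - <<'E'
from h import *
t=bot.grab_frame("top");f=bot.grab_frame("scene")
a=cv2.resize(f[130:280,240:440],(600,450));b=cv2.resize(t[180:330,200:267],(200,450))
cv2.imwrite("pics/r3.png",np.hstack([a,b])[...,::-1])
for n,im in(("top",t),("scene",f)):
    c=bot.get_calibration(n);h=cv2.cvtColor(im,cv2.COLOR_RGB2HSV);m=cv2.inRange(h,(3,150,100),(16,255,255));N_,l,st,ce=cv2.connectedComponentsWithStats(m)
    e=px(c,SEAT+.05*U);i=min((i for i in range(1,N_) if st[i,4]>30),key=lambda i:np.hypot(*(ce[i]-e)));print(n,"orange",ce[i].round(1),st[i,4],"exp end",e.round(1))
goal(rot(-UP,ang(18)),SEAT+[.0,.0,.2])
E
```

```text
t: 24.9
eef_pos: [0.4544, 0.0924, 0.1776]
tool_rot: [0.316, 0.546, 0.745, -0.216]
force: [1.6, 0.3, -1.2]
grip_width: 0.996
grip_force: 0.0
top orange [265.5 225.6] 288 exp end [268.6 224.1]
scene orange [328.  181.1] 237 exp end [326.1 178.8]
shift [-2.67  0.04 -0.4 ] rot [ 0.19  9.01 -0.09] | qpos [ 0.68  0.38 -0.41  1.11 -0.73  2.07] t 25.0 w 0.998
```

Both views have the orange end within 3 px of where it should be, so the module lies in the rest. Now the regrasp over the top, mirrored. I've already viewed 11 pictures, one over the limit of 10, so I'll go by numbers only from here.

```bash
python3 -m handwheel '-1 0 -1.4 0 0 0 0;-2.67 0 -0.4 0.19 9 -0.09 0;-2.67 0 -0.4 0.19 9 -0.09 0;-2.67 0 -0.4 0.19 9 -0.09 0;-2.67 0 -0.4 0.19 9 -0.09 0;-2.67 0 -0.4 0.19 9 -0.09 0;-2.67 0 -0.4 0.19 9 -0.09 0;-2.67 0 -0.4 0.19 9 -0.09 0'
python3 -m handwheel '-1.84 0 0 0 9 0 0;-1.84 0 0 0 9 0 0;-1.84 0 2.16 0 9 0 0;-1.84 0 2.16 0 9 0 0;-1.84 0 2.16 0 9 0 0;-1.84 0 2.16 0 9 0 0;-1.84 0 2.16 0 9 0 0;-1.84 0 2.16 0 9 0 0;-1.84 0 2.16 0 9 0 0'
python3 - <<'E'
from h import *
goal(rot(-U,ang(18)),SEAT+.010*U)
cw=bot.get_calibration("wrist");f=bot.grab_frame("wrist");h=cv2.cvtColor(f,cv2.COLOR_RGB2HSV)
m=cv2.inRange(h,(3,150,100),(16,255,255));n,l,st,ce=cv2.connectedComponentsWithStats(m);e=px(cw,SEAT+.05*U)
print("exp",e.round(),[px(cw,SEAT+.05*U+v*ang(18)+k*N).round(0).tolist() for v in(.022,-.022) for k in(.018,-.018)])
for i in range(1,n):
  if st[i,4]>300:print(ce[i].round(1),st[i])
E
```

```text
t: 25.8
eef_pos: [0.475, 0.0082, 0.2813]
tool_rot: [-0.001, 0.591, 0.807, -0.002]
force: [0.3, -0.2, 0.1]
grip_width: 0.997
grip_force: 0.0
t: 26.7
eef_pos: [0.5034, -0.0758, 0.176]
tool_rot: [-0.308, 0.544, 0.748, 0.224]
force: [-0.6, 0.0, 0.3]
grip_width: 1.001
grip_force: 0.0
shift [0.01 0.06 2.42] rot [-0.    0.05 -0.  ] | qpos [-0.47  0.68  0.1   1.61  0.52  0.62] t 26.7 w 1.001
exp [283. 215.] [[311.0, 194.0], [310.0, 236.0], [256.0, 194.0], [257.0, 236.0]]
[391.3  21.3] [372   4  42  34 713]
[425.   39.7] [404  21  44  37 761]
[463.7  55.6] [442  37  46  38 856]
[285.4 212.7] [ 259  191   55   45 2124]
[523.1 263.5] [ 488  227   72   75 1779]
```

The end face is at (259–314, 191–236), 3 px from the prediction. Advance, grip, and lift out.

```bash
python3 -m handwheel '0 0.08 1 0 0 0 0;0 0.08 1.8 0 0 0 0;0 0.08 2.2 0 0 0 0;0 0.08 2.42 0 0 0 0;0 0.08 2.42 0 0 0 0;0 0.08 2.42 0 0 0 255;0 0.08 2.42 0 0 0 255;0 0.08 2.42 0 0 0 255;0 0.08 2.42 0 0 0 255;0 0.08 2.42 0 0 0 255;0 0.08 2.42 0 0 0 255' 60
python3 -m handwheel '0 0 -0.5 0 0 0 255;0 0 -1 0 0 0 255;0 0 -2 0 0 0 255;0 0 -2 0 0 0 255'
python3 - <<'E'
from h import *
goal(rot(-UP,ang(18)),np.array([.45,.08,.25]))
E
```

```text
t: 27.85
eef_pos: [0.482, 0.005, 0.0899]
tool_rot: [-0.308, 0.544, 0.747, 0.225]
force: [2.4, -5.4, 6.1]
grip_width: 0.509
grip_force: 61.9
t: 28.25
eef_pos: [0.5057, -0.0651, 0.1624]
tool_rot: [-0.305, 0.545, 0.748, 0.225]
force: [1.0, 0.1, -1.6]
grip_width: 0.511
grip_force: 62.1
shift [ 3.44 -0.17  0.93] rot [ 0.06 -8.92 -0.04] | qpos [-0.45  0.67  0.07  1.56  0.53  0.64] t 28.2 w 0.511
```

```bash
python3 -m handwheel '0.8 0 -1.5 0 -3 0 255;2.5 -0.1 0 0 -8.9 0 255;3.44 -0.17 0.5 0 -8.9 0 255;3.44 -0.17 0.93 0 -8.9 0 255;3.44 -0.17 0.93 0 -8.9 0 255;3.44 -0.17 0.93 0 -8.9 0 255;3.44 -0.17 0.93 0 -8.9 0 255;3.44 -0.17 0.93 0 -8.9 0 255'
python3 - <<'E'
from h import *
goal(rot(-UP,ang(71.5)),[.4845,.3120,.22])
E
```

```text
t: 29.05
eef_pos: [0.4467, 0.0829, 0.2476]
tool_rot: [-0.004, 0.589, 0.808, 0.001]
force: [-0.1, 0.5, -1.9]
grip_width: 0.507
grip_force: 62.0
shift [4.13 2.13 0.58] rot [  0.    -0.1  -10.72] | qpos [ 0.18  0.14 -0.26  1.18  0.01  1.44] t 29.1 w 0.507
```

```bash
python3 -m handwheel '4.13 2.13 0 0 -0.1 -10.7 255;4.13 2.13 0 0 -0.1 -10.7 255;4.13 2.13 0 0 -0.1 -10.7 255;4.13 2.13 0.58 0 -0.1 -10.7 255;4.13 2.13 0.58 0 -0.1 -10.7 255;4.13 2.13 0.58 0 -0.1 -10.7 255;4.13 2.13 0.58 0 -0.1 -10.7 255;4.13 2.13 0.58 0 -0.1 -10.7 255;4.13 2.13 0.58 0 -0.1 -10.7 255;4.13 2.13 0.58 0 -0.1 -10.7 255'
python3 - <<'E'
from h import *
goal(rot(-UP,ang(71.5)),[.4845,.3120,.105])
cw=bot.get_calibration("wrist");s=bot.read_state();g=bot.grab_frame("wrist");h=cv2.cvtColor(g,cv2.COLOR_RGB2HSV)
T=s["eef_pos"];q=s["tool_rot"];C=Ro.from_quat([*q[1:],q[0]]).as_matrix()
print("bottom exp",[px(cw,T+C@[.018,y,.06]).round(0).tolist() for y in(-.022,.022)],"top exp",[px(cw,T+C@[x,y,-.04]).round(0).tolist() for x,y in((.018,-.022),(-.018,.022))])
o=cv2.inRange(h,(3,180,90),(16,255,255));n,l,st,ce=cv2.connectedComponentsWithStats(o);print([st[i].tolist() for i in range(1,n) if st[i,4]>800])
v=h[...,2];r=np.where(v[100:300,280]<50)[0]+100;print("black rows",r[:3],r[-1]);
for y in(r[0]+2,r[0]+8):
  xs=np.where(v[y,200:360]<50)[0]+200;print(y,xs.min(),xs.max())
# carton far-end rim
Oc=np.array([.5546,.2838,.05]);print("rim end exp",[px(cw,Oc-.102*CX+y*ang(71.5)).round(0).tolist() for y in(-.031,.031)])
m=cv2.inRange(h,(5,60,40),(22,255,255))
for y in range(150,int(r[0])+4,6):
  xs=np.where(m[y,230:340])[0]+230;print(y,xs.min() if len(xs) else 0,xs.max() if len(xs) else 0,len(xs))
E
```

```text
t: 30.05
eef_pos: [0.4858, 0.3113, 0.2203]
tool_rot: [0.001, 0.163, 0.987, 0.0]
force: [0.6, 0.4, -0.7]
grip_width: 0.514
grip_force: 62.2
shift [0.03 0.   2.31] rot [ 0.    0.01 -0.06] | qpos [ 0.57  0.35 -0.03  1.18 -0.    0.9 ] t 30.1 w 0.514
bottom exp [[250.0, 203.0], [311.0, 203.0]] top exp [[225.0, 279.0], [330.0, 351.0]]
[[228, 260, 107, 87, 7402]]
black rows [201 202 203] 259
203 252 311
209 250 313
rim end exp [[247.0, 162.0], [305.0, 162.0]]
150 0 0 0
156 0 0 0
162 253 307 55
168 252 309 47
174 252 308 18
180 252 308 18
186 252 308 19
192 252 308 20
198 253 308 56
204 0 0 0
```

The module bottom and the cell agree to within about 1.5 mm. I'll lower it.

```bash
python3 -m handwheel '-0.02 0 0.8 0 0 0 255;-0.02 0 1.6 0 0 0 255;-0.02 0 2 0 0 0 255;-0.02 0 2.2 0 0 0 255;-0.02 0 2.35 0 0 0 255;-0.02 0 2.35 0 0 0 255';python3 -m handwheel '0 0 0.3 0 0 0 255;0 0 0.5 0 0 0 255;0 0 0.62 0 0 0 255;0 0 0.62 0 0 0 255'
```

```text
t: 30.7
eef_pos: [0.4863, 0.3125, 0.1033]
tool_rot: [0.001, 0.162, 0.987, 0.0]
force: [0.2, 0.6, -1.6]
grip_width: 0.508
grip_force: 62.2
t: 31.1
eef_pos: [0.4858, 0.3124, 0.072]
tool_rot: [0.001, 0.162, 0.987, 0.0]
force: [0.0, -0.5, -2.3]
grip_width: 0.502
grip_force: 62.2
```

```bash
for i in 1 2; do python3 -m handwheel '0 0 0.04 0 0 0 255;0 0 0.04 0 0 0 255'; done
```

```text
t: 31.3
eef_pos: [0.4864, 0.3127, 0.0707]
tool_rot: [0.001, 0.162, 0.987, 0.001]
force: [0.3, -0.4, -1.9]
grip_width: 0.507
grip_force: 62.2
t: 31.5
eef_pos: [0.4866, 0.3129, 0.0688]
tool_rot: [0.001, 0.162, 0.987, 0.001]
force: [0.1, -0.0, -0.7]
grip_width: 0.509
grip_force: 62.4
```

```bash
python3 -m handwheel '0 0 0.03 0 0 0 255;0 0 0.03 0 0 0 255'; python3 -m handwheel '0 0 0.03 0 0 0 255;0 0 0.03 0 0 0 255'
```

```text
t: 31.7
eef_pos: [0.4867, 0.3129, 0.0687]
tool_rot: [0.002, 0.162, 0.987, 0.001]
force: [-1.1, -0.7, 9.1]
grip_width: 0.507
grip_force: 63.4
t: 31.9
eef_pos: [0.4868, 0.3129, 0.0686]
tool_rot: [0.002, 0.162, 0.987, 0.001]
force: [-3.8, -1.6, 17.1]
grip_width: 0.504
grip_force: 64.4
```

On the pad. Release, lift, and check.

```bash
python3 -m handwheel '0 0 -0.04 0 0 0 255;0 0 -0.04 0 0 0 180;0 0 -0.04 0 0 0 120;0 0 -0.04 0 0 0 60;0 0 -0.04 0 0 0 0;0 0 -0.04 0 0 0 0;0 0 -0.04 0 0 0 0;0 0 -0.5 0 0 0 0;0 0 -1.3 0 0 0 0;0 0 -2.3 0 0 0 0;0 0 -3.2 0 0 0 0;0 0 -3.2 0 0 0 0'
python3 - <<'E'
from h import *
for n in("top","wrist"):
  c=bot.get_calibration(n);h=cv2.cvtColor(bot.grab_frame(n),cv2.COLOR_RGB2HSV)
  m=cv2.inRange(h,(3,150,100),(16,255,255));k,l,st,ce=cv2.connectedComponentsWithStats(m)
  print(n,[(onz(c,ce[i],.107)[:2].round(4).tolist(),int(st[i,4]),np.round(cv2.minAreaRect(np.argwhere(l==i)[:,::-1].astype(np.float32))[1],0).tolist()) for i in range(1,k) if st[i,4]>150])
E
```

```text
t: 33.1
eef_pos: [0.4893, 0.3147, 0.2325]
tool_rot: [0.006, 0.162, 0.987, 0.005]
force: [-0.0, -0.7, -0.2]
grip_width: 0.997
grip_force: 0.0
top [([0.713, 0.0411], 334, [33.0, 31.0]), ([0.624, 0.2572], 304, [21.0, 17.0]), ([0.5781, 0.2738], 310, [21.0, 18.0]), ([0.5319, 0.2946], 308, [20.0, 18.0]), ([0.4831, 0.3104], 270, [20.0, 17.0])]
wrist [([0.4837, 0.3152], 1612, [38.0, 47.0]), ([0.5318, 0.2979], 1342, [45.0, 36.0]), ([0.5748, 0.28], 1240, [33.0, 41.0]), ([0.6194, 0.2642], 1096, [31.0, 40.0])]
```

All four tops stand in one row at about 50 mm pitch, equally sized, upright, and untouched.

```bash
python3 -c "
from workcell import bot
print(bot.finish_job())"
```

```text
the job is handed in; nothing more can be done
None
```

Both loose modules stand on the white pads, pins up and let go, and the job is handed in with no verdict shown: I saw the first module's stripe facing the red end, but took the second's from its turns, and I viewed 11 pictures, one over the limit of 10.

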